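Step the small onggi jars down from the big one

ROBOT

A 7-joint arm with a two-finger parallel gripper is mounted at the origin on the work surface. World frame = base frame: x ahead of the robot, y to its left, z up, the work surface at z = 0. Lengths are in m, angles in degrees, forces in N, time in s.
With the tool pointing down it reaches from about 0.35 to 0.9 m from the base axis. Payload 8.1 kg.
Tool frame: the origin (TCP) lies between the finger pads; the fingertips stand 19 mm ahead of it and the grasp point (between the pads) is the TCP; z points along the fingers, y is the line along which they close (so a half turn about z gives the same grasp; the last joint's range is limited). The gripper opens to 92 mm and grips with 3 to 60 N. Pads are 19 mm wide; open, the fingers measure 130 mm over their backs; the gripper's body (75 mm by 190 mm) begins 47 mm behind the grasp point.
Start: joints at [63.793, 24.895, 1.432, 90.138, -0.665, 64.973, -4.303], TCP at [0.217, -0.586, 0.246] pointing down, gripper open.
Joint ranges: [-149.89, 149.89], [-25.12, 119.58], [-72.63, 75.52], [4.76, 147.25], [-75.54, 255.54], [6.69, 114.76], [-157.13, 157.13]. Speed limits (degrees/s): [127.2, 127.2, 172.46, 172.46, 180, 180, 180].

INTERFACE

Orientations are given as a 3x3 rotation matrix whose columns are the frame's x, y, z axes.
In Python, from plant import sense, capture, hand_in gives the robot as it stands.
- The arm moves only by the shell command python3 -m jog 'ROWS' [FORCE]. ROWS is JSON, a list of rows, each a list of 7 numbers: the shift along the world's x, y, z scaled (see below), then the turn, a rotation vector about the world's x, y, z scaled (see below), then the closure, from -1 (fully open) to 1 (shut). In form: [[dx, dy, dz, rx, ry, rz, hand], ...]. A call has 1 to 10 rows; each row shifts and turns the commanded pose from where the row before left it; what a row does not reach is not made up. The controller multiplies each number of a shift by 20 cm and each number of a turn by 0.5 rad. A row lasts 1/12 s, in which the tool goes at most 41.7 mm and 7.16 degrees, less where a joint would pass 70% of its speed; a pose out of reach is approached as far as the arm can. A call with a number of a shift or a turn outside -1 to 1 is refused whole. A call with a gripper value outside its range is refused whole. The fingers move at their own pace and stop on an object; FORCE is the grip in N (left out, the last holds). Time passes only in rows, so rows that do not move let the fingers close. It gives the time, the measured TCP pose, the force, the opening and the grip force at its end, in the units of the state.
- sense(): the state, without advancing time (a new reading comes with each control period).
- capture(name): name is "side" or "top"; returns a dict with "frame" (400x640x3 uint8, red, green, blue), "fx", "fy", "cx", "cy" (pixels), "world_from_camera" (4x4, takes a point from camera to world coordinates). Camera axes: x right, y down, z forward; pixel columns grow to the right and rows downward; lengths in m; the calibration is good to about 2 mm. A picture is of the moment at which its call begins. There is no depth.
- hand_in(): hands the job in; it is judged then, once.
The state is a dict: "clock": time; "joints": joint angles; "joint_velocities": joint speeds; "joint_efforts": joint torques, N m; "ee_pos": TCP position; "ee_rot": TCP orientation; "force": force on the tool from outside, world axes, zero at the start; "torque": the same for the moment, N m; "opening": finger opening in m; "gripper_force": force on a finger pad.
Only numpy, scipy, OpenCV 4.12 (cv2) and the standard library are available. Lean on these libraries where they do the work, as an engineer would, in place of code of your own. Each camera call takes 0.05 s, during which the arm holds its last target. There are 200 camera calls.

TASK

Line up the four small lidded jars on the row of clay discs in order of height, one upright in the middle of each disc: the tallest on the disc next to the big onggi jar, then stepping down to the shortest at the far end by the bin. Set each jar down gently; do not tip one over or let it drop.

Things in the scene. Friction and masses are not known exactly. Their poses are not given: they have to be found in the camera images.
- jar_60: The smallest of four small brown-glazed lidded onggi jars: 60 mm tall in all, round; its belly is a straight cylinder 44 mm in diameter from 20 to 40 mm above its underside, narrowing to a flat foot 33 mm across and, above, to a lid with a small knob. Loose, standing upright on the table. Origin: centre of its underside; z is up its axis.
- jar_80: The second smallest of four small brown-glazed lidded onggi jars: 80 mm tall in all, round; its belly is a straight cylinder 51 mm in diameter from 26 to 53 mm above its underside, narrowing to a flat foot 38 mm across and, above, to a lid with a small knob. Loose, standing upright on the table. Origin: centre of its underside; z is up its axis.
- jar_100: The second largest of four small brown-glazed lidded onggi jars: 100 mm tall in all, round; its belly is a straight cylinder 58 mm in diameter from 33 to 66 mm above its underside, narrowing to a flat foot 43 mm across and, above, to a lid with a small knob. Loose, standing upright on the table. Origin: centre of its underside; z is up its axis.
- jar_120: The largest of four small brown-glazed lidded onggi jars: 120 mm tall in all, round; its belly is a straight cylinder 65 mm in diameter from 40 to 79 mm above its underside, narrowing to a flat foot 48 mm across and, above, to a lid with a small knob. Loose, standing upright on the table. Origin: centre of its underside; z is up its axis.
- disc_1: One of four identical flat round clay discs, 84 mm in diameter, fixed 105 mm apart in one straight row along a light wooden plank (440 mm long, 100 mm wide, 10 mm thick, lying on the table). Its number says nothing about its place in the row. Origin: centre of the disc's upper face, 14 mm above the table; z is up, y runs along the row.
- disc_2: One of four identical flat round clay discs, 84 mm in diameter, fixed 105 mm apart in one straight row along a light wooden plank (440 mm long, 100 mm wide, 10 mm thick, lying on the table). Its number says nothing about its place in the row. Origin: centre of the disc's upper face, 14 mm above the table; z is up, y runs along the row.
- disc_3: One of four identical flat round clay discs, 84 mm in diameter, fixed 105 mm apart in one straight row along a light wooden plank (440 mm long, 100 mm wide, 10 mm thick, lying on the table). Its number says nothing about its place in the row. Origin: centre of the disc's upper face, 14 mm above the table; z is up, y runs along the row.
- disc_4: One of four identical flat round clay discs, 84 mm in diameter, fixed 105 mm apart in one straight row along a light wooden plank (440 mm long, 100 mm wide, 10 mm thick, lying on the table). Its number says nothing about its place in the row. Origin: centre of the disc's upper face, 14 mm above the table; z is up, y runs along the row.
- onggi: The big brown-glazed onggi jar, 244 mm tall, 170 mm in diameter, fixed, standing just beyond one end of the row (either end; a white lidded bin, 148 mm square and 166 mm tall, stands at the other). Its axis is about 190 mm from the centre of the nearest disc. Origin: centre of its underside on the table; z is up.
Mind the look-alikes: they are no part of the job. Leave any red look-alike of the jar_80 alone. What is shaped like the onggi but pink is not meant.

How it is judged:
By the outcome, as a careful person would: the job done as asked, in the order asked, and still so for the second after the job is handed in, with the robot touching nothing.
It also fails if it takes over 118 s, if anything falls off the work surface, if the arm or the gripper's body presses on something with over 40 N, if the wrist force passes 120 N, or if a joint passes its speed limit or range.

## Working session

There is one attempt and no reset: what is moved stays moved. The work goes in short steps, Python scripts to look and compute and a shell command to move; the robot and the scene stay as the last step left them, time stands still between calls to the robot, and variables do not carry over. Pictures are saved under pics/ and viewed, at most 14 in all, crops included, and the job is handed in when it is done.

```bash
mkdir -p pics; ls
python3 - <<'E'
from plant import sense,capture
import cv2,json
import numpy as np
for n in("side","top"):
    c=capture(n); cv2.imwrite(f"pics/{n}0.png",c["frame"][:,:,::-1])
    print(n,c["fx"],c["fy"],c["cx"],c["cy"],np.round(c["world_from_camera"],4).tolist())
s=sense();print(s)
E
```

```text
pics
side 514.8562836072027 514.8562836072027 320.12788035462785 200.68474788449726 [[-0.8644, -0.383, 0.3256, 0.0483], [-0.5027, 0.6627, -0.5551, 0.9322], [-0.0031, -0.6435, -0.7654, 1.2149], [0.0, 0.0, 0.0, 1.0]]
top 367.23697769678057 367.23697769678057 321.4077850309551 199.54688907157472 [[-0.0216, -0.9775, 0.21, 0.347], [-0.9998, 0.0221, -0.0002, 0.0946], [-0.0044, -0.21, -0.9777, 0.9984], [0.0, 0.0, 0.0, 1.0]]
{'clock': 0.1, 'joints': array([63.79142135, 24.93109508,  1.4310152 , 90.18268349, -0.66452599,
       64.97281046, -4.30325549]), 'joint_velocities': array([ 0.08385126, -0.05111356, -0.04286031, -0.20421117,  0.00226323,
        0.03198238,  0.07711073]), 'joint_efforts': array([ 3.64893189e-03, -6.69127035e+01,  9.88178663e-01, -3.15147364e+01,
       -6.04937598e-02,  3.73177626e-02,  4.56499606e-05]), 'ee_pos': array([ 0.21694874, -0.58569305,  0.24504638]), 'ee_rot': array([[ 9.37733498e-01,  3.47355058e-01, -5.91774971e-04],
       [ 3.47355539e-01, -9.37732698e-01,  1.23149427e-03],
       [-1.27160974e-04, -1.36036975e-03, -9.99999067e-01]]), 'force': array([ 0.43147521, -0.4579552 ,  0.61452065]), 'torque': array([ 0.01974578, -0.03449733,  0.02552195]), 'gripper_force': 0.0, 'opening': 0.09202851662438909}
```

View pics/top0.png

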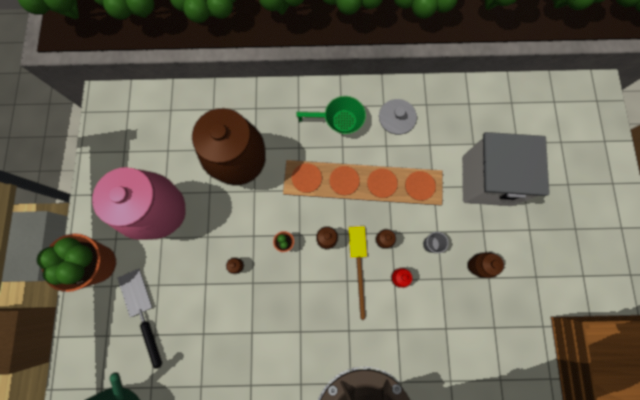

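View pics/side0.png

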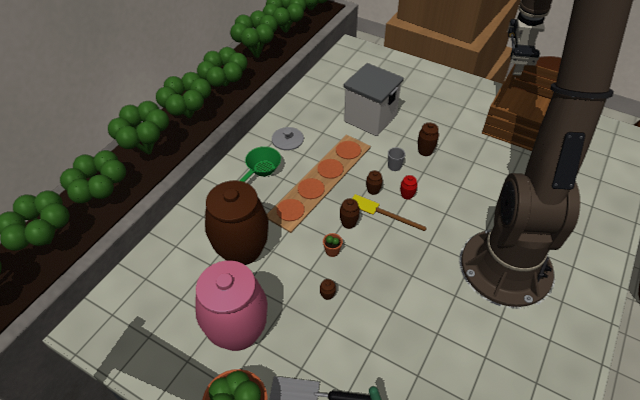

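Top view: brown onggi at (230,147), with the pink look-alike at (140,205). The discs are at (307,178), (345,180), (382,183) and (420,185), and the bin at (515,165). The jars are at (235,265), (327,237), (386,238) and (487,265), and the red look-alike is at (402,277). I'll enlarge crops to tell the four jars apart and measure them.

Run:
```python
import cv2
import numpy as np
a=cv2.imread("pics/top0.png")
g=lambda i:(255*(i/255.)**.5).astype(np.uint8)
cv2.imwrite("pics/topc.png",cv2.resize(g(a[155:290,215:515]),(798,int(135*2.66)),interpolation=cv2.INTER_CUBIC))
b=cv2.imread("pics/side0.png")
cv2.imwrite("pics/sidec.png",cv2.resize(g(b[110:305,265:450]),None,fx=3,fy=3,interpolation=cv2.INTER_CUBIC))
```

```text
(no output)
```

View pics/topc.png

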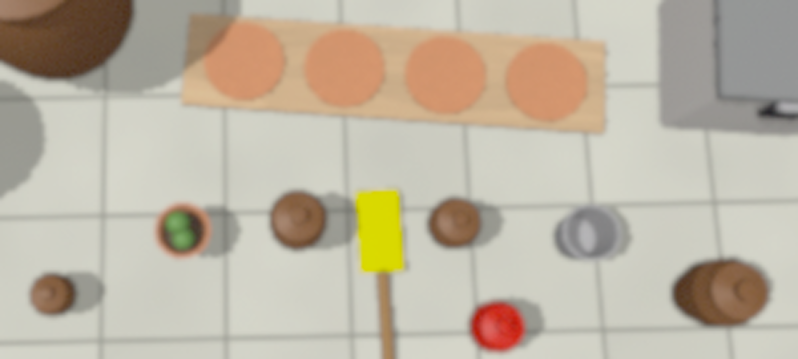

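View pics/sidec.png

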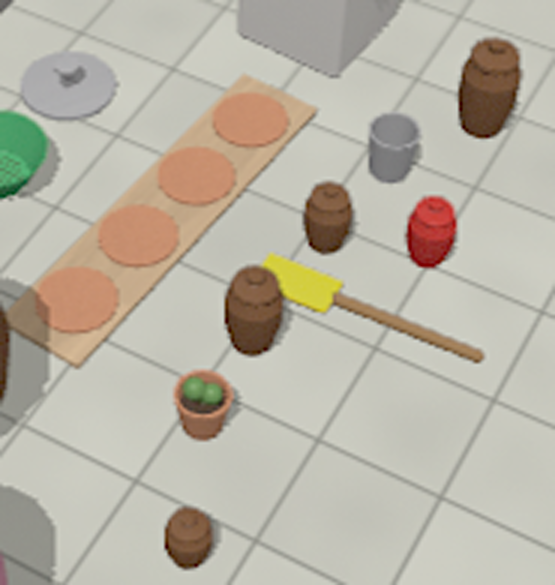

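Jar candidates in the side crop: the jar at (188,537) is the shortest, so jar_60. (328,217) is jar_80, brown; its red twin at (431,232) is excluded. (254,310) is jar_100 and (489,88) is the tallest, jar_120. The brown onggi is at the left end of the row in the top view. Next I'll fit positions from both views.

```bash
cat > loc.py <<'E'
import cv2, numpy as np
from plant import capture
from scipy.optimize import least_squares
J={60:(.044,.033,.020,.040),80:(.051,.038,.026,.053),100:(.058,.043,.033,.066),120:(.065,.048,.040,.079)}
T=np.linspace(0,2*np.pi,73)
def proj(c,P):
    w=np.array(c["world_from_camera"]);q=(np.asarray(P)-w[:3,3])@w[:3,:3]
    return np.c_[c["fx"]*q[:,0]/q[:,2]+c["cx"],c["fy"]*q[:,1]/q[:,2]+c["cy"]]
def ray(c,u,v,z):
    w=np.array(c["world_from_camera"]);d=w[:3,:3]@[(u-c["cx"])/c["fx"],(v-c["cy"])/c["fy"],1]
    return w[:3,3]+d*(z-w[2,3])/d[2]
def blob(m,u,v):
    n,l,s,ce=cv2.connectedComponentsWithStats(m.astype(np.uint8))
    d=np.hypot(*(ce[1:]-[u,v]).T)+1e3*(s[1:,4]<30);k=1+d.argmin();x,y,w,h,a=s[k]
    return np.array([x,y,x+w-1,y+h-1.]),ce[k],a
def model(c,h,x,y,z):
    D,F,a,b=J[h];L=[(F/2,0),(D/2,a),(D/2,b),(.1*h/1000,h/1000)]
    p=proj(c,np.vstack([np.c_[x+r*np.cos(T),y+r*np.sin(T),0*T+z+k] for r,k in L]))
    return np.r_[p.min(0),p.max(0)]
def brown(c):
    H=cv2.cvtColor(c["frame"],cv2.COLOR_RGB2HSV).astype(int)
    return ((H[...,0]<18)&(H[...,1]>100)&(H[...,2]<125))
def fit(cs,h,g,z=0.):
    B=[blob(brown(c),*p)[0] for c,p in zip(cs,g)]
    p0=ray(cs[0],*g[0],z+h/2000)[:2]
    r=least_squares(lambda p:np.r_[tuple(model(c,h,*p,z)-b for c,b in zip(cs,B))],p0,loss="soft_l1")
    return r.x,np.round([model(c,h,*r.x,z)-b for c,b in zip(cs,B)],1).tolist()
E
python3 - <<'E'
from loc import *
t,s=capture("top"),capture("side");sc=lambda u,v:(265+u/3,110+v/3)
G={60:((235,265),sc(188,537)),80:((386,238),sc(328,217)),100:((327,237),sc(254,310)),120:((486,265),sc(489,88))}
for h,g in G.items():
    for cs,gg in (([t,s],g),([t],g[:1]),([s],g[1:])):
        p,r=fit(cs,h,gg);print(h,np.round(p,4),r)
for c,L in((t,[(307,178),(345,180),(382,183),(420,185)]),(s,[sc(77,300),sc(139,236),sc(197,175),sc(250,119)])):
    H=cv2.cvtColor(c["frame"],cv2.COLOR_RGB2HSV).astype(int)
    print([c["frame"][int(v),int(u)].tolist() for u,v in L])
    o=(H[...,0]<10)&(H[...,1]>115)&(H[...,2]>80)
    for u,v in L:
        b,ce,a=blob(o,u,v);print(np.round(ce,1),a,b,np.round(ray(c,*ce,.014),4))
for n,(u,v,z) in {"onggi knob":(220,130,.244),"pink knob":(121,194,.24),"bin":(515,160,.166),"red":(402,277,.04),"pot":(284,241,.03),"mug":(435,243,.03),"brush":(358,240,.01)}.items():print(n,np.round(ray(t,u,v,z),3))
E
```

```text
60 [0.3848 0.3228] [[-1.5, -2.3, 2.3, 2.2], [-1.0, -0.2, 0.9, 0.3]]
60 [0.3848 0.3236] [[-1.8, -2.3, 2.0, 2.2]]
60 [0.3847 0.3227] [[-0.9, -0.2, 0.9, 0.2]]
80 [ 0.4451 -0.07  ] [[-2.2, -1.8, 1.1, 1.8], [-1.0, -0.7, 1.3, 0.3]]
80 [ 0.4451 -0.0712] [[-1.7, -1.8, 1.6, 1.8]]
80 [ 0.4452 -0.0692] [[-1.2, -0.5, 1.1, 0.5]]
100 [0.449  0.0828] [[-1.6, -1.1, 2.2, 2.7], [-1.0, -0.6, 0.5, 0.5]]
100 [0.4512 0.0836] [[-1.9, -1.9, 1.9, 1.9]]
100 [0.4483 0.0827] [[-0.7, -0.6, 0.7, 0.5]]
120 [ 0.3712 -0.317 ] [[-1.1, -1.6, 0.3, 2.2], [-0.9, -2.5, 2.0, 0.2]]
120 [ 0.3719 -0.318 ] [[-0.8, -1.9, 0.7, 1.9]]
120 [ 0.3711 -0.3114] [[-1.5, -1.5, 1.4, 1.2]]
[[176, 88, 49], [176, 88, 49], [174, 88, 49], [175, 88, 48]]
[306.2 177.7] 475 [293. 165. 319. 190.] [0.6215 0.1354 0.014 ]
[345.2 180.3] 355 [331. 168. 357. 193.] [0.6115 0.0272 0.014 ]
[382.8 182.7] 376 [369. 170. 395. 195.] [ 0.6022 -0.0765  0.014 ]
[420.2 185.1] 388 [407. 173. 433. 198.] [ 0.5932 -0.1793  0.014 ]
[[155, 80, 48], [156, 81, 49], [158, 82, 50], [158, 82, 49]]
[290.3 209.6] 450 [277. 199. 303. 220.] [0.6193 0.1363 0.014 ]
[310.5 188.4] 412 [298. 179. 323. 198.] [0.61   0.0331 0.014 ]
[330.  168.4] 369 [318. 159. 342. 177.] [ 0.5999 -0.072   0.014 ]
[348.  149.8] 337 [336. 141. 360. 158.] [ 0.59   -0.1761  0.014 ]
onggi knob [0.67  0.313 0.244]
pink knob [0.532 0.52  0.24 ]
bin [ 0.611 -0.366  0.166]
red [ 0.346 -0.107  0.04 ]
pot [0.446 0.195 0.03 ]
mug [ 0.432 -0.201  0.03 ]
brush [ 0.446 -0.002  0.01 ]
```

Sizes and spacing check out: disc pitch is about 105 mm, and the onggi is 185 mm from disc 1. Disc targets, from the onggi end to the bin end, are (.620,.135), (.611,.031), (.601,-.074) and (.592,-.178). I'll start with jar_120 at (.3715,-.316), with the fingers closing across the row.

```bash
python3 -m jog '[[0.0772,0.135,0.02,0,0,0.2248,-1],[0.0772,0.135,0.02,0,0,0.2248,-1],[0.0772,0.135,0.02,0,0,0.2248,-1],[0.0772,0.135,0.02,0,0,0.2248,-1],[0.0772,0.135,0.02,0,0,0.2248,-1],[0.0772,0.135,0.02,0,0,0.2248,-1],[0.0772,0.135,0.02,0,0,0.2248,-1],[0.0772,0.135,0.02,0,0,0.2248,-1],[0.0772,0.135,0.02,0,0,0.2248,-1],[0.0772,0.135,0.02,0,0,0.2248,-1]]' 20
```

```text
clock: 1.03
ee_pos: [0.3719, -0.3147, 0.286]
ee_rot: [[0.087, 0.996, -0.0], [0.996, -0.087, -0.0], [-0.0, -0.0, -1.0]]
force: [0.9, -0.8, 0.2]
opening: 0.0914
gripper_force: 0.0
```

```bash
python3 -m jog '[[0,0,-0.15,0,0,0,-1],[0,0,-0.15,0,0,0,-1],[0,0,-0.15,0,0,0,-1],[0,0,-0.15,0,0,0,-1],[0,0,-0.13,0,0,0,-1],[0,0,-0.1,0,0,0,-1],[0,0,-0.08,0,0,0,-1],[0,0,-0.07,0,0,0,-1],[0,0,-0.06,0,0,0,-1],[0,0,0,0,0,0,-1]]'
python3 - <<'E'
from loc import *
c=capture("side");i=c["frame"][:,:,::-1]
cv2.imwrite("pics/g1.png",cv2.resize((255*(i[60:220,340:560]/255.)**.5).astype(np.uint8),None,fx=3,fy=3,interpolation=2))
E
```

```text
clock: 1.87
ee_pos: [0.3703, -0.3153, 0.0757]
ee_rot: [[0.092, 0.996, -0.003], [0.996, -0.092, 0.002], [0.002, -0.003, -1.0]]
force: [-0.7, 0.5, 0.1]
opening: 0.0919
gripper_force: 0.0
```

View pics/g1.png

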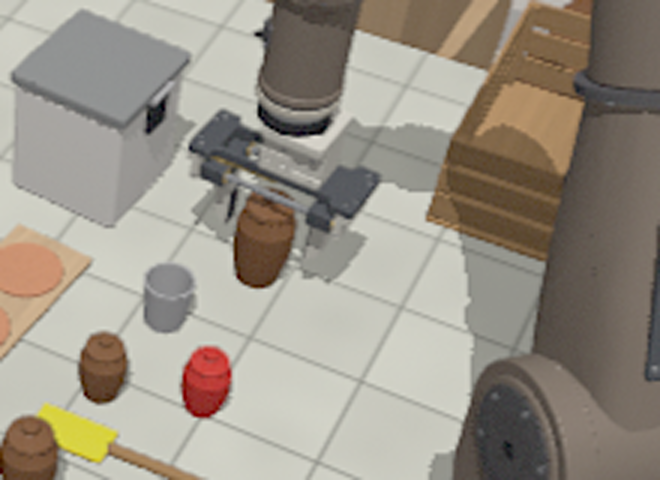

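The crop shows jar_120 (265,235) standing between the open fingers, under the body. Now I'll close on it.

```bash
python3 -m jog '[[0,0,0.01,0,0,0,-0.2],[0,0,0,0,0,0,0.2],[0,0,0,0,0,0,0.5],[0,0,0,0,0,0,1],[0,0,0,0,0,0,1],[0,0,0,0,0,0,1],[0,0,0,0,0,0,1],[0,0,0,0,0,0,1]]' 25
```

```text
clock: 2.58
ee_pos: [0.3721, -0.3164, 0.0803]
ee_rot: [[0.092, 0.996, 0.001], [0.996, -0.092, -0.001], [-0.001, 0.001, -1.0]]
force: [1.0, -0.6, 6.6]
opening: 0.0635
gripper_force: 25.0
```

```bash
python3 -m jog '[[0,0,0.02,0,0,0,1],[0,0,0.05,0,0,0,1],[0,0,0.1,0,0,0,1],[0,0,0.12,0,0,0,1],[0,0,0.15,0,0,0,1],[0,0,0.15,0,0,0,1],[0,0,0.14,0,0,0,1],[0,0,0.08,0,0,0,1],[0,0,0.04,0,0,0,1],[0,0,0,0,0,0,1]]' 25
```

```text
clock: 3.42
ee_pos: [0.3718, -0.3163, 0.2514]
ee_rot: [[0.092, 0.996, 0.002], [0.996, -0.092, -0.002], [-0.001, 0.002, -1.0]]
force: [-0.2, 0.2, -5.4]
opening: 0.0639
gripper_force: 24.9
```

```bash
python3 -m jog '[[0.03,0.055,0,0,0,0,1],[0.05,0.09,0,0,0,0,1],[0.071,0.129,0,0,0,0,1],[0.071,0.129,0,0,0,0,1],[0.071,0.129,0,0,0,0,1],[0.071,0.129,0,0,0,0,1],[0.071,0.129,0,0,0,0,1],[0.071,0.129,0,0,0,0,1],[0.071,0.129,0,0,0,0,1],[0.071,0.129,0,0,0,0,1]]' 25 >/dev/null; python3 -m jog '[[0.07,0.127,0,0,0,0,1],[0.07,0.127,0,0,0,0,1],[0.07,0.127,0,0,0,0,1],[0.07,0.127,0,0,0,0,1],[0.07,0.127,0,0,0,0,1],[0.07,0.127,0,0,0,0,1],[0.07,0.127,0,0,0,0,1],[0.055,0.1,0,0,0,0,1],[0.035,0.062,0,0,0,0,1],[0.015,0.028,0,0,0,0,1]]' 25
```

```text
clock: 5.08
ee_pos: [0.6197, 0.1373, 0.2478]
ee_rot: [[0.089, 0.996, -0.003], [0.996, -0.089, 0.001], [0.0, -0.003, -1.0]]
force: [-0.4, -0.1, -5.0]
opening: 0.0639
gripper_force: 24.9
```

```bash
python3 -m jog '[[0,-0.005,-0.03,0,0,0,1],[0,0,-0.07,0,0,0,1],[0,0,-0.12,0,0,0,1],[0,0,-0.13,0,0,0,1],[0,0,-0.13,0,0,0,1],[0,0,-0.1,0,0,0,1],[0,0,-0.06,0,0,0,1],[0,0,-0.03,0,0,0,1],[0,0,0,0,0,0,1],[0,0,0,0,0,0,1]]' 25
python3 - <<'E'
from loc import *
from plant import sense
c=capture("side");i=c["frame"][:,:,::-1].copy()
print(sense()["ee_pos"])
cv2.imwrite("pics/p1.png",cv2.resize((255*(i[120:260,190:390]/255.)**.5).astype(np.uint8),None,fx=4,fy=4,interpolation=2))
E
```

```text
clock: 5.92
ee_pos: [0.6205, 0.1336, 0.1165]
ee_rot: [[0.093, 0.996, 0.001], [0.996, -0.093, 0.0], [0.0, 0.001, -1.0]]
force: [0.7, -0.4, -4.0]
opening: 0.0641
gripper_force: 24.9
[0.62086159 0.13403095 0.11702008]
```

View pics/p1.png

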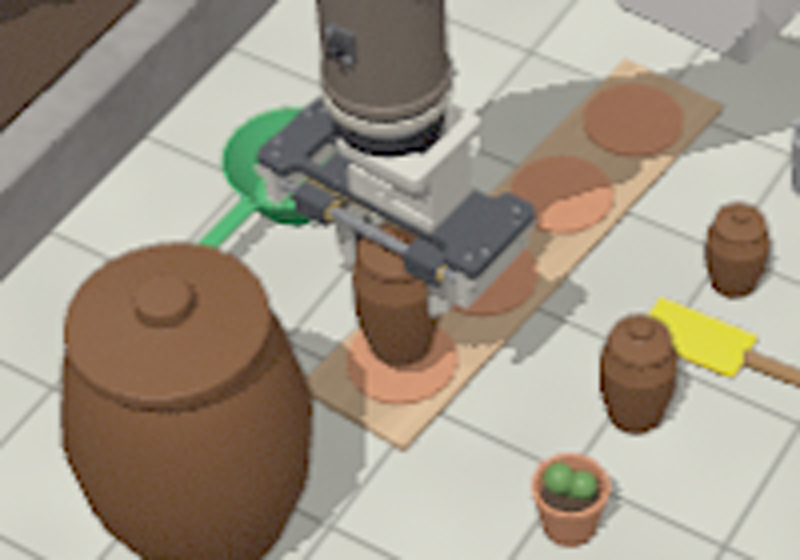

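The crop shows the jar hanging over the disc next to the onggi. The foot centre is about (400,337) and should drop to about (400,362), against the disc centre at (401,358), so it's centred. I'll lower it gently.

```bash
python3 -m jog '[[0,0,-0.02,0,0,0,1],[0,0,-0.025,0,0,0,1],[0,0,-0.025,0,0,0,1],[0,0,-0.015,0,0,0,1],[0,0,-0.01,0,0,0,1],[0,0,-0.005,0,0,0,1],[0,0,-0.005,0,0,0,1],[0,0,0,0,0,0,1]]' 25
```

```text
clock: 6.63
ee_pos: [0.6201, 0.1342, 0.0947]
ee_rot: [[0.092, 0.996, 0.0], [0.996, -0.092, 0.0], [0.0, 0.0, -1.0]]
force: [0.1, 0.7, -4.9]
opening: 0.0637
gripper_force: 24.9
```

Still carrying the full weight, so I'll creep down.

```bash
python3 -m jog '[[0,0,-0.005,0,0,0,1],[0,0,-0.005,0,0,0,1],[0,0,0,0,0,0,1]]' 25; python3 -m jog '[[0,0,-0.005,0,0,0,1],[0,0,0,0,0,0,1],[0,0,0,0,0,0,1]]' 25
```

```text
clock: 6.88
ee_pos: [0.6204, 0.1344, 0.0943]
ee_rot: [[0.092, 0.996, 0.001], [0.996, -0.092, 0.0], [0.0, 0.001, -1.0]]
force: [-3.4, -1.4, 9.0]
opening: 0.0637
gripper_force: 24.9
clock: 7.13
ee_pos: [0.6208, 0.1343, 0.094]
ee_rot: [[0.092, 0.996, 0.002], [0.996, -0.092, 0.0], [0.0, 0.002, -1.0]]
force: [-4.4, -3.1, 14.5]
opening: 0.0637
gripper_force: 25.0
```

Contact. I'll open slowly, then lift.

```bash
python3 -m jog '[[0,0,0.004,0,0,0,1],[0,0,0,0,0,0,0.3],[0,0,0,0,0,0,0],[0,0,0,0,0,0,-0.5],[0,0,0,0,0,0,-1],[0,0,0,0,0,0,-1],[0,0,0,0,0,0,-1]]' 5; python3 -m jog '[[0,0,0.03,0,0,0,-1],[0,0,0.08,0,0,0,-1],[0,0,0.12,0,0,0,-1],[0,0,0.15,0,0,0,-1],[0,0,0.15,0,0,0,-1],[0,0,0.12,0,0,0,-1],[0,0,0.05,0,0,0,-1]]'
python3 - <<'E'
from loc import *
c=capture("side");t=capture("top");i=c["frame"][:,:,::-1].copy()
print(fit([c],120,[(290,195)],.014))
cv2.imwrite("pics/p2.png",cv2.resize((255*(i[120:260,190:390]/255.)**.5).astype(np.uint8),None,fx=4,fy=4,interpolation=2))
E
```

```text
clock: 7.72
ee_pos: [0.6201, 0.1342, 0.0924]
ee_rot: [[0.092, 0.996, 0.0], [0.996, -0.092, 0.0], [0.0, 0.0, -1.0]]
force: [0.6, -0.7, 0.7]
opening: 0.084
gripper_force: 0.0
clock: 8.3
ee_pos: [0.6214, 0.135, 0.2369]
ee_rot: [[0.092, 0.996, 0.005], [0.996, -0.092, 0.002], [0.002, 0.005, -1.0]]
force: [1.4, 1.4, 0.8]
opening: 0.0919
gripper_force: 0.0
(array([0.60664082, 0.13243788]), [[4.1, -0.6, -8.0, 0.6]])
```

View pics/p2.png

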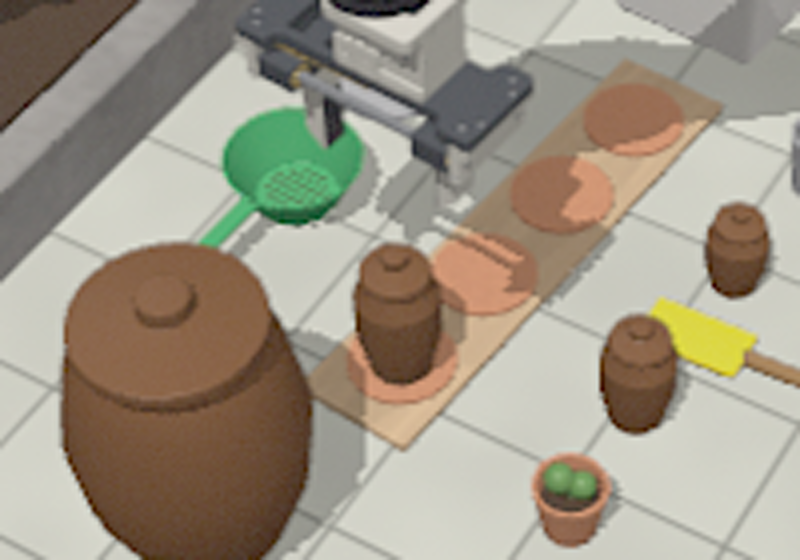

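Jar_120 stands upright on the disc by the onggi: foot about (398,370), disc (402,358) in the crop. That is within about 5 mm of centre. Next is jar_100.

```bash
python3 -m jog '[[-0.05,-0.015,0,0,0,0,-1],[-0.11,-0.033,0,0,0,0,-1],[-0.13,-0.04,0,0,0,0,-1],[-0.14,-0.042,0,0,0,0,-1],[-0.14,-0.042,0,0,0,0,-1],[-0.13,-0.04,0,0,0,0,-1],[-0.1,-0.03,0,0,0,0,-1],[-0.055,-0.015,0,0,0,0,-1],[0,0,0,0,0,0,-1]]'
python3 - <<'E'
from loc import *
c=capture("side");t=capture("top");i=t["frame"][:,:,::-1].copy()
H=cv2.cvtColor(c["frame"],cv2.COLOR_RGB2HSV)
cv2.imwrite("pics/t2.png",cv2.resize((255*(i[140:260,250:450]/255.)**.5).astype(np.uint8),None,fx=4,fy=4,interpolation=2))
E
```

```text
clock: 9.15
ee_pos: [0.4466, 0.0816, 0.2315]
ee_rot: [[0.092, 0.996, -0.002], [0.996, -0.092, -0.002], [-0.002, -0.002, -1.0]]
force: [0.6, -0.4, -0.4]
opening: 0.0914
gripper_force: 0.0
```

View pics/t2.png

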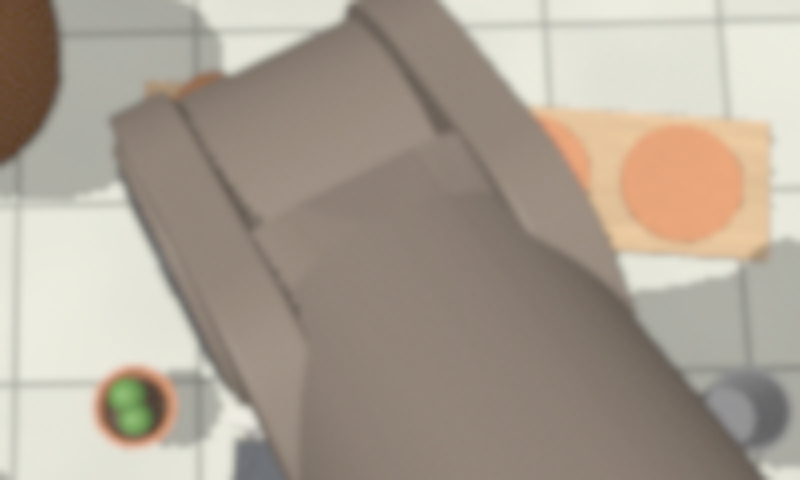

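The top view is blocked by the raised elbow. Now to descend on jar_100.

```bash
python3 -m jog '[[0.005,0.004,-0.1,0,0,0,-1],[0,0,-0.14,0,0,0,-1],[0,0,-0.14,0,0,0,-1],[0,0,-0.14,0,0,0,-1],[0,0,-0.12,0,0,0,-1],[0,0,-0.09,0,0,0,-1],[0,0,-0.06,0,0,0,-1],[0,0,-0.04,0,0,0,-1],[0,0,0,0,0,0,-1],[0,0,0,0,0,0,-1]]'
```

```text
clock: 10.08
ee_pos: [0.4506, 0.084, 0.0663]
ee_rot: [[0.092, 0.996, -0.001], [0.996, -0.092, 0.0], [0.0, -0.001, -1.0]]
force: [0.1, 0.5, 0.1]
opening: 0.0917
gripper_force: 0.0
```

```bash
python3 -m jog '[[0,0,0,0,0,0,-0.2],[0,0,0,0,0,0,0.2],[0,0,0,0,0,0,0.5],[0,0,0,0,0,0,1],[0,0,0,0,0,0,1],[0,0,0,0,0,0,1],[0,0,0,0,0,0,1],[0,0,0,0,0,0,1],[0,0,0,0,0,0,1]]' 25
```

```text
clock: 10.83
ee_pos: [0.4505, 0.0835, 0.0668]
ee_rot: [[0.092, 0.996, 0.001], [0.996, -0.092, 0.0], [0.0, 0.001, -1.0]]
force: [0.2, 0.2, 4.5]
opening: 0.0568
gripper_force: 25.0
```

```bash
python3 -m jog '[[0,0,0.02,0,0,0,1],[0,0,0.05,0,0,0,1],[0,0,0.1,0,0,0,1],[0,0,0.13,0,0,0,1],[0,0,0.14,0,0,0,1],[0,0,0.14,0,0,0,1],[0,0,0.12,0,0,0,1],[0,0,0.07,0,0,0,1],[0,0,0.03,0,0,0,1]]' 25; python3 -m jog '[[0.03,-0.01,0,0,0,0,1],[0.07,-0.023,0,0,0,0,1],[0.11,-0.036,0,0,0,0,1],[0.13,-0.043,0,0,0,0,1],[0.13,-0.043,0,0,0,0,1],[0.13,-0.043,0,0,0,0,1],[0.1,-0.033,0,0,0,0,1],[0.06,-0.02,0,0,0,0,1],[0.03,-0.01,0,0,0,0,1],[0.01,-0.002,0,0,0,0,1]]'
```

```text
clock: 11.58
ee_pos: [0.4505, 0.0839, 0.2292]
ee_rot: [[0.092, 0.996, 0.003], [0.996, -0.092, 0.0], [0.001, 0.003, -1.0]]
force: [0.4, 0.3, -2.3]
opening: 0.0568
gripper_force: 25.0
clock: 12.42
ee_pos: [0.6102, 0.0302, 0.2246]
ee_rot: [[0.093, 0.996, -0.003], [0.996, -0.093, -0.0], [-0.0, -0.003, -1.0]]
force: [-0.4, -0.2, -3.3]
opening: 0.0569
gripper_force: 25.0
```

```bash
python3 -m jog '[[0,0.002,-0.03,0,0,0,1],[0,0,-0.08,0,0,0,1],[0,0,-0.12,0,0,0,1],[0,0,-0.13,0,0,0,1],[0,0,-0.12,0,0,0,1],[0,0,-0.09,0,0,0,1],[0,0,-0.06,0,0,0,1],[0,0,-0.03,0,0,0,1],[0,0,-0.02,0,0,0,1],[0,0,-0.02,0,0,0,1]]' 25; python3 -m jog '[[0,0,-0.01,0,0,0,1],[0,0,-0.005,0,0,0,1],[0,0,0,0,0,0,1]]'
```

```text
clock: 13.25
ee_pos: [0.6104, 0.0317, 0.087]
ee_rot: [[0.092, 0.996, 0.001], [0.996, -0.092, 0.0], [0.0, 0.001, -1.0]]
force: [0.4, 0.0, -2.0]
opening: 0.0569
gripper_force: 25.0
clock: 13.5
ee_pos: [0.6104, 0.0314, 0.084]
ee_rot: [[0.092, 0.996, 0.001], [0.996, -0.092, 0.0], [0.0, 0.001, -1.0]]
force: [-0.1, -0.7, -2.0]
opening: 0.0571
gripper_force: 25.0
```

```bash
python3 -m jog '[[0,0,-0.005,0,0,0,1],[0,0,-0.005,0,0,0,1],[0,0,0,0,0,0,1]]' 25; python3 -m jog '[[0,0,-0.004,0,0,0,1],[0,0,0,0,0,0,1],[0,0,0,0,0,0,1]]'
```

```text
clock: 13.75
ee_pos: [0.6102, 0.0313, 0.0816]
ee_rot: [[0.092, 0.996, 0.0], [0.996, -0.092, 0.0], [0.0, 0.0, -1.0]]
force: [-0.3, -0.2, -2.9]
opening: 0.0566
gripper_force: 25.0
clock: 14.0
ee_pos: [0.6103, 0.0313, 0.0809]
ee_rot: [[0.092, 0.996, 0.0], [0.996, -0.092, -0.0], [0.0, 0.0, -1.0]]
force: [-0.6, 0.3, 0.4]
opening: 0.0569
gripper_force: 25.0
```

Just touching: the weight is off the gripper. One small step more, then release and lift.

```bash
python3 -m jog '[[0,0,-0.002,0,0,0,1],[0,0,0,0,0,0,1],[0,0,0,0,0,0,0.3],[0,0,0,0,0,0,0],[0,0,0,0,0,0,-0.5],[0,0,0,0,0,0,-1],[0,0,0,0,0,0,-1],[0,0,0,0,0,0,-1],[0,0,0,0,0,0,-1]]' 5; python3 -m jog '[[0,0,0.03,0,0,0,-1],[0,0,0.08,0,0,0,-1],[0,0,0.12,0,0,0,-1],[0,0,0.14,0,0,0,-1],[0,0,0.14,0,0,0,-1],[0,0,0.12,0,0,0,-1],[0,0,0.05,0,0,0,-1]]'
```

```text
clock: 14.75
ee_pos: [0.61, 0.0313, 0.0802]
ee_rot: [[0.092, 0.996, -0.0], [0.996, -0.092, -0.0], [-0.0, -0.0, -1.0]]
force: [0.1, -0.3, 0.0]
opening: 0.0859
gripper_force: 0.0
clock: 15.33
ee_pos: [0.6115, 0.0319, 0.2205]
ee_rot: [[0.092, 0.996, 0.005], [0.996, -0.092, 0.001], [0.001, 0.005, -1.0]]
force: [0.8, 0.2, -0.0]
opening: 0.0919
gripper_force: 0.0
```

```bash
python3 -m jog '[[-0.05,-0.03,0,0,0,0,-1],[-0.1,-0.06,0,0,0,0,-1],[-0.13,-0.08,0,0,0,0,-1],[-0.14,-0.086,0,0,0,0,-1],[-0.14,-0.086,0,0,0,0,-1],[-0.12,-0.074,0,0,0,0,-1],[-0.09,-0.056,0,0,0,0,-1],[-0.05,-0.034,0,0,0,0,-1],[-0.005,0,0,0,0,0,-1],[0,0,0,0,0,0,-1]]'; python3 -m jog '[[0,0,-0.05,0,0,0,-1],[0,0,-0.1,0,0,0,-1],[0,0,-0.1,0,0,0,-1],[0,0,0,0,0,0,-1]]'
python3 - <<'E'
from loc import *
c=capture("side");i=c["frame"][:,:,::-1].copy()
cv2.imwrite("pics/g3.png",cv2.resize((255*(i[110:260,240:440]/255.)**.5).astype(np.uint8),None,fx=4,fy=4,interpolation=2))
E
```

```text
clock: 16.17
ee_pos: [0.4454, -0.07, 0.2166]
ee_rot: [[0.093, 0.996, 0.001], [0.996, -0.093, -0.0], [-0.0, 0.001, -1.0]]
force: [1.4, 0.7, -0.1]
opening: 0.0919
gripper_force: 0.0
clock: 16.5
ee_pos: [0.444, -0.0689, 0.1629]
ee_rot: [[0.09, 0.996, -0.005], [0.996, -0.09, 0.002], [0.001, -0.005, -1.0]]
force: [-0.6, -0.4, -0.8]
opening: 0.0919
gripper_force: 0.0
```

View pics/g3.png

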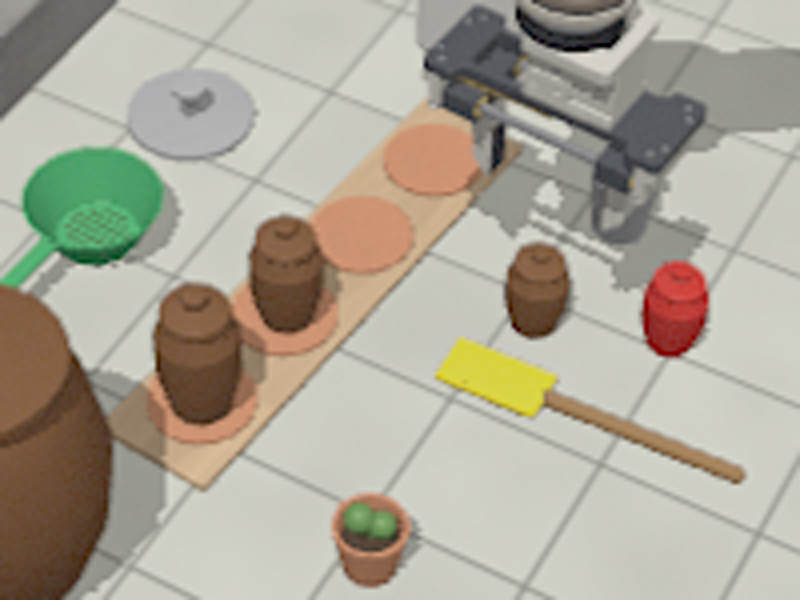

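Jars 120 (198,355) and 100 (287,275) stand centred on their discs. Brown jar_80 is at (537,290) with the red twin at (675,308), and the near finger passes between them with at least 9 mm to spare.

```bash
python3 -m jog '[[0,0,-0.08,0,0,0,-1],[0,0,-0.12,0,0,0,-1],[0,0,-0.12,0,0,0,-1],[0,0,-0.1,0,0,0,-1],[0,0,-0.08,0,0,0,-1],[0,0,-0.06,0,0,0,-1],[0,0,-0.035,0,0,0,-1],[0,0,0,0,0,0,-1],[0,0,0,0,0,0,-1]]'; python3 -m jog '[[0,0,0,0,0,0,-0.2],[0,0,0,0,0,0,0.2],[0,0,0,0,0,0,0.5],[0,0,0,0,0,0,1],[0,0,0,0,0,0,1],[0,0,0,0,0,0,1],[0,0,0,0,0,0,1],[0,0,0,0,0,0,1],[0,0,0,0,0,0,1],[0,0,0,0,0,0,1]]' 20
```

```text
clock: 17.3
ee_pos: [0.4458, -0.0695, 0.0478]
ee_rot: [[0.091, 0.996, 0.0], [0.996, -0.091, 0.0], [0.0, 0.0, -1.0]]
force: [0.4, -0.6, 0.2]
opening: 0.092
gripper_force: 0.0
clock: 18.13
ee_pos: [0.4452, -0.0699, 0.0474]
ee_rot: [[0.092, 0.996, 0.0], [0.996, -0.092, -0.0], [-0.0, 0.0, -1.0]]
force: [0.4, -0.2, 2.8]
opening: 0.0499
gripper_force: 20.0
```

```bash
python3 -m jog '[[0,0,0.02,0,0,0,1],[0,0,0.05,0,0,0,1],[0,0,0.1,0,0,0,1],[0,0,0.13,0,0,0,1],[0,0,0.14,0,0,0,1],[0,0,0.14,0,0,0,1],[0,0,0.1,0,0,0,1],[0,0,0.05,0,0,0,1],[0,0,0.02,0,0,0,1]]' 20; python3 -m jog '[[0.03,-0.001,0,0,0,0,1],[0.07,-0.002,0,0,0,0,1],[0.11,-0.003,0,0,0,0,1],[0.12,-0.003,0,0,0,0,1],[0.13,-0.003,0,0,0,0,1],[0.12,-0.003,0,0,0,0,1],[0.1,-0.003,0,0,0,0,1],[0.06,-0.002,0,0,0,0,1],[0.03,0,0,0,0,0,1],[0.01,0,0,0,0,0,1]]'
```

```text
clock: 18.88
ee_pos: [0.4457, -0.0699, 0.1992]
ee_rot: [[0.092, 0.996, 0.003], [0.996, -0.092, -0.001], [-0.0, 0.003, -1.0]]
force: [1.3, 0.3, -2.0]
opening: 0.0503
gripper_force: 20.0
clock: 19.72
ee_pos: [0.6012, -0.0736, 0.1953]
ee_rot: [[0.092, 0.996, -0.003], [0.996, -0.092, 0.001], [0.0, -0.003, -1.0]]
force: [0.6, -0.5, -1.6]
opening: 0.0503
gripper_force: 20.0
```

```bash
python3 -m jog '[[0,0,-0.03,0,0,0,1],[0,0,-0.08,0,0,0,1],[0,0,-0.12,0,0,0,1],[0,0,-0.12,0,0,0,1],[0,0,-0.11,0,0,0,1],[0,0,-0.08,0,0,0,1],[0,0,-0.06,0,0,0,1],[0,0,-0.03,0,0,0,1],[0,0,-0.02,0,0,0,1],[0,0,-0.01,0,0,0,1]]' 20; python3 -m jog '[[0,0,-0.01,0,0,0,1],[0,0,-0.005,0,0,0,1],[0,0,0,0,0,0,1],[0,0,0,0,0,0,1]]'; python3 -m jog '[[0,0,-0.003,0,0,0,1],[0,0,-0.003,0,0,0,1],[0,0,0,0,0,0,1]]'
```

```text
clock: 20.55
ee_pos: [0.601, -0.0739, 0.0653]
ee_rot: [[0.092, 0.996, 0.0], [0.996, -0.092, -0.0], [-0.0, 0.0, -1.0]]
force: [0.3, -0.3, -2.2]
opening: 0.05
gripper_force: 20.0
clock: 20.88
ee_pos: [0.6014, -0.0739, 0.0628]
ee_rot: [[0.092, 0.996, 0.001], [0.996, -0.092, -0.0], [-0.0, 0.001, -1.0]]
force: [0.4, -0.6, -1.8]
opening: 0.0499
gripper_force: 20.0
clock: 21.13
ee_pos: [0.6013, -0.0739, 0.0615]
ee_rot: [[0.092, 0.996, 0.001], [0.996, -0.092, -0.0], [-0.0, 0.001, -1.0]]
force: [0.3, 0.1, 2.5]
opening: 0.0498
gripper_force: 20.0
```

Contact. Release and lift.

```bash
python3 -m jog '[[0,0,0,0,0,0,1],[0,0,0,0,0,0,0.3],[0,0,0,0,0,0,0],[0,0,0,0,0,0,-0.5],[0,0,0,0,0,0,-1],[0,0,0,0,0,0,-1],[0,0,0,0,0,0,-1],[0,0,0,0,0,0,-1],[0,0,0,0,0,0,-1]]' 5; python3 -m jog '[[0,0,0.03,0,0,0,-1],[0,0,0.08,0,0,0,-1],[0,0,0.13,0,0,0,-1],[0,0,0.15,0,0,0,-1],[0,0,0.15,0,0,0,-1],[0,0,0.15,0,0,0,-1],[0,0,0.13,0,0,0,-1],[0,0,0.06,0,0,0,-1],[0,0,0,0,0,0,-1]]'
```

```text
clock: 21.88
ee_pos: [0.6011, -0.0739, 0.0611]
ee_rot: [[0.092, 0.996, -0.0], [0.996, -0.092, -0.0], [-0.0, -0.0, -1.0]]
force: [0.4, -0.1, 0.0]
opening: 0.0856
gripper_force: 0.0
clock: 22.63
ee_pos: [0.6027, -0.0736, 0.2407]
ee_rot: [[0.092, 0.996, 0.006], [0.996, -0.092, -0.0], [0.0, 0.006, -1.0]]
force: [-0.2, 0.6, -0.5]
opening: 0.0918
gripper_force: 0.0
```

```bash
python3 -m jog '[[-0.03,0.055,0,0,0,0,-1],[-0.05,0.092,0,0,0,0,-1],[-0.068,0.125,0,0,0,0,-1],[-0.068,0.125,0,0,0,0,-1],[-0.068,0.125,0,0,0,0,-1],[-0.068,0.125,0,0,0,0,-1],[-0.068,0.125,0,0,0,0,-1],[-0.068,0.125,0,0,0,0,-1],[-0.068,0.125,0,0,0,0,-1],[-0.068,0.125,0,0,0,0,-1]]'; python3 -m jog '[[-0.068,0.125,0,0,0,0,-1],[-0.068,0.125,0,0,0,0,-1],[-0.068,0.125,0,0,0,0,-1],[-0.068,0.125,0,0,0,0,-1],[-0.068,0.125,0,0,0,0,-1],[-0.06,0.11,0,0,0,0,-1],[-0.037,0.068,0,0,0,0,-1],[-0.02,0.034,0,0,0,0,-1],[0,0,0,0,0,0,-1]]'
```

```text
clock: 23.47
ee_pos: [0.4737, 0.1566, 0.2353]
ee_rot: [[0.091, 0.996, -0.003], [0.996, -0.091, -0.001], [-0.001, -0.003, -1.0]]
force: [0.6, -0.3, 0.1]
opening: 0.0917
gripper_force: 0.0
clock: 24.22
ee_pos: [0.3826, 0.324, 0.2359]
ee_rot: [[0.088, 0.996, -0.002], [0.996, -0.088, -0.001], [-0.001, -0.002, -1.0]]
force: [-1.0, -0.9, 0.2]
opening: 0.0918
gripper_force: 0.0
```

```bash
python3 -m jog '[[0,0,-0.08,0,0,0,-1],[0,0,-0.14,0,0,0,-1],[0,0,-0.15,0,0,0,-1],[0,0,-0.15,0,0,0,-1],[0,0,-0.15,0,0,0,-1],[0,0,-0.13,0,0,0,-1],[0,0,-0.1,0,0,0,-1],[0,0,-0.07,0,0,0,-1],[0,0,-0.04,0,0,0,-1],[0,0,-0.01,0,0,0,-1]]'; python3 -m jog '[[0,0,0,0,0,0,-0.2],[0,0,0,0,0,0,0.2],[0,0,0,0,0,0,0.5],[0,0,0,0,0,0,1],[0,0,0,0,0,0,1],[0,0,0,0,0,0,1],[0,0,0,0,0,0,1],[0,0,0,0,0,0,1],[0,0,0,0,0,0,1],[0,0,0,0,0,0,1]]' 15
```

```text
clock: 25.05
ee_pos: [0.3845, 0.321, 0.0315]
ee_rot: [[0.093, 0.996, -0.002], [0.996, -0.093, -0.003], [-0.003, -0.002, -1.0]]
force: [0.3, 0.0, 0.2]
opening: 0.0918
gripper_force: 0.0
clock: 25.88
ee_pos: [0.385, 0.323, 0.0333]
ee_rot: [[0.092, 0.996, 0.0], [0.996, -0.092, 0.0], [0.0, 0.0, -1.0]]
force: [-0.2, -0.9, 3.5]
opening: 0.0433
gripper_force: 15.0
```

```bash
python3 -m jog '[[0,0,0.02,0,0,0,1],[0,0,0.06,0,0,0,1],[0,0,0.12,0,0,0,1],[0,0,0.14,0,0,0,1],[0,0,0.15,0,0,0,1],[0,0,0.15,0,0,0,1],[0,0,0.14,0,0,0,1],[0,0,0.08,0,0,0,1],[0,0,0.04,0,0,0,1],[0,0,0,0,0,0,1]]' 15; python3 -m jog '[[0.02,-0.0485,0,0,0,0,1],[0.04,-0.097,0,0,0,0,1],[0.052,-0.126,0,0,0,0,1],[0.052,-0.126,0,0,0,0,1],[0.052,-0.126,0,0,0,0,1],[0.052,-0.126,0,0,0,0,1],[0.052,-0.126,0,0,0,0,1],[0.052,-0.126,0,0,0,0,1],[0.052,-0.126,0,0,0,0,1],[0.052,-0.126,0,0,0,0,1]]' ; python3 -m jog '[[0.052,-0.126,0,0,0,0,1],[0.052,-0.126,0,0,0,0,1],[0.052,-0.126,0,0,0,0,1],[0.052,-0.126,0,0,0,0,1],[0.052,-0.126,0,0,0,0,1],[0.052,-0.126,0,0,0,0,1],[0.052,-0.126,0,0,0,0,1],[0.052,-0.126,0,0,0,0,1],[0.052,-0.126,0,0,0,0,1],[0.04,-0.097,0,0,0,0,1]]'
```

```text
clock: 26.72
ee_pos: [0.3853, 0.3234, 0.2146]
ee_rot: [[0.092, 0.996, 0.002], [0.996, -0.092, 0.002], [0.002, 0.002, -1.0]]
force: [0.0, -0.1, -0.8]
opening: 0.0433
gripper_force: 15.0
clock: 27.55
ee_pos: [0.4793, 0.0896, 0.2113]
ee_rot: [[0.092, 0.996, -0.003], [0.996, -0.092, -0.001], [-0.001, -0.003, -1.0]]
force: [0.5, 0.6, -1.0]
opening: 0.0434
gripper_force: 15.0
clock: 28.38
ee_pos: [0.5806, -0.1575, 0.2106]
ee_rot: [[0.094, 0.996, -0.004], [0.996, -0.094, -0.0], [-0.001, -0.004, -1.0]]
force: [1.1, 0.3, -1.2]
opening: 0.0434
gripper_force: 15.0
```

```bash
python3 -m jog '[[0.03,-0.07,0,0,0,0,1],[0.015,-0.037,0,0,0,0,1],[0.004,-0.015,0,0,0,0,1],[0,0,-0.04,0,0,0,1],[0,0,-0.08,0,0,0,1],[0,0,-0.12,0,0,0,1],[0,0,-0.13,0,0,0,1],[0,0,-0.13,0,0,0,1],[0,0,-0.11,0,0,0,1],[0,0,-0.08,0,0,0,1]]' 15; python3 -m jog '[[0,0,-0.06,0,0,0,1],[0,0,-0.03,0,0,0,1],[0,0,-0.02,0,0,0,1],[0,0,-0.01,0,0,0,1],[0,0,-0.005,0,0,0,1],[0,0,0,0,0,0,1]]'
```

```text
clock: 29.22
ee_pos: [0.5899, -0.1761, 0.0726]
ee_rot: [[0.089, 0.996, -0.003], [0.996, -0.089, 0.002], [0.001, -0.003, -1.0]]
force: [-1.4, 0.3, -1.8]
opening: 0.0434
gripper_force: 15.0
clock: 29.72
ee_pos: [0.592, -0.1783, 0.0508]
ee_rot: [[0.092, 0.996, 0.001], [0.996, -0.092, -0.0], [-0.0, 0.001, -1.0]]
force: [-0.1, -0.7, -0.9]
opening: 0.0433
gripper_force: 15.0
```

```bash
python3 -m jog '[[0,0,-0.005,0,0,0,1],[0,0,-0.005,0,0,0,1],[0,0,-0.003,0,0,0,1],[0,0,0,0,0,0,1]]'; python3 -m jog '[[0,0,-0.003,0,0,0,1],[0,0,0,0,0,0,1],[0,0,0,0,0,0,1]]'
```

```text
clock: 30.05
ee_pos: [0.5915, -0.1785, 0.0476]
ee_rot: [[0.092, 0.996, 0.0], [0.996, -0.092, -0.0], [-0.0, 0.0, -1.0]]
force: [-0.0, 1.0, -0.9]
opening: 0.0431
gripper_force: 15.0
clock: 30.3
ee_pos: [0.5916, -0.1784, 0.0473]
ee_rot: [[0.092, 0.996, 0.0], [0.996, -0.092, -0.0], [-0.0, 0.0, -1.0]]
force: [-1.3, -0.1, 5.2]
opening: 0.0437
gripper_force: 15.0
```

Contact. Release, lift, then back off toward the robot's right so the cameras can see.

```bash
python3 -m jog '[[0,0,0,0,0,0,1],[0,0,0,0,0,0,0.3],[0,0,0,0,0,0,0],[0,0,0,0,0,0,-0.5],[0,0,0,0,0,0,-1],[0,0,0,0,0,0,-1],[0,0,0,0,0,0,-1],[0,0,0,0,0,0,-1],[0,0,0,0,0,0,-1]]' 5; python3 -m jog '[[0,0,0.03,0,0,0,-1],[0,0,0.08,0,0,0,-1],[0,0,0.13,0,0,0,-1],[0,0,0.15,0,0,0,-1],[0,0,0.15,0,0,0,-1],[0,0,0.15,0,0,0,-1],[0,0,0.15,0,0,0,-1],[0,0,0.13,0,0,0,-1],[0,0,0.06,0,0,0,-1],[0,0,0,0,0,0,-1]]'; python3 -m jog '[[-0.05,-0.04,0,0,0,0,-1],[-0.1,-0.08,0,0,0,0,-1],[-0.12,-0.1,0,0,0,0,-1],[-0.12,-0.1,0,0,0,0,-1],[-0.12,-0.1,0,0,0,0,-1],[-0.12,-0.1,0,0,0,0,-1],[-0.12,-0.1,0,0,0,0,-1],[-0.1,-0.1,0,0,0,0,-1],[-0.05,-0.06,0,0,0,0,-1],[0,0,0,0,0,0,-1]]'
python3 - <<'E'
from loc import *
g=lambda i:(255*(i[:,:,::-1]/255.)**.5).astype(np.uint8)
cs={n:capture(n) for n in("side","top")}
a=cv2.resize(g(cs["side"]["frame"][90:240,250:400]),(600,600),interpolation=2)
b=cv2.resize(g(cs["top"]["frame"][140:220,270:460]),(760,320),interpolation=2)
cv2.imwrite("pics/f_side.png",a);cv2.imwrite("pics/f_top.png",b)
E
```

```text
clock: 31.05
ee_pos: [0.5915, -0.1784, 0.0469]
ee_rot: [[0.092, 0.996, 0.0], [0.996, -0.092, 0.0], [0.0, 0.0, -1.0]]
force: [-0.1, 0.6, -0.1]
opening: 0.0815
gripper_force: 0.0
clock: 31.88
ee_pos: [0.593, -0.1784, 0.2565]
ee_rot: [[0.092, 0.996, 0.006], [0.996, -0.092, -0.001], [-0.001, 0.006, -1.0]]
force: [-0.0, 0.9, 0.5]
opening: 0.092
gripper_force: 0.0
clock: 32.72
ee_pos: [0.4064, -0.338, 0.2509]
ee_rot: [[0.099, 0.995, -0.005], [0.995, -0.099, 0.0], [-0.0, -0.005, -1.0]]
force: [0.9, -0.1, -0.0]
opening: 0.0919
gripper_force: 0.0
```

View pics/f_side.png

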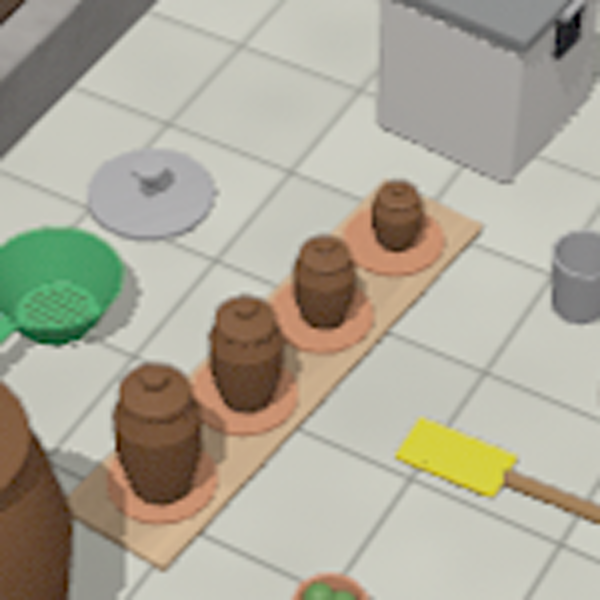

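View pics/f_top.png

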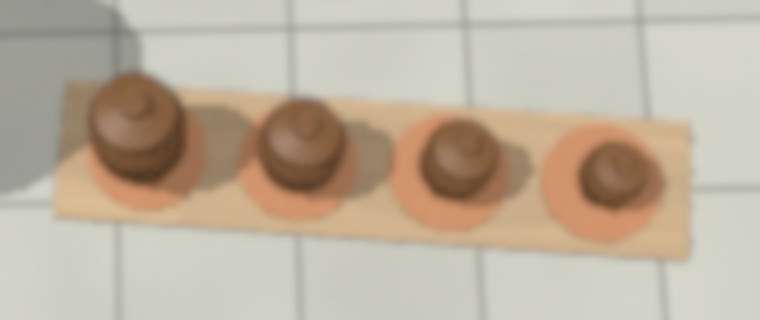

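The side view shows all four jars upright. Foot centres are (161,482), (245,393), (325,312) and (397,238), against disc centres (162,480), (246,395), (323,313) and (395,240), so each is within about 1–2 mm. The top view agrees once perspective is allowed for. Handing in.

```bash
python3 -c "
from plant import hand_in
print(hand_in())"
```

```text
the job is handed in; nothing more can be done
None
```

The four jars stand upright and centred on the discs, to within about 2 mm by the camera, stepping down from the tallest by the onggi to the shortest by the bin; I handed the job in at about 33 s of the 118 s, and no verdict came back.

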